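Snap in a jar-tray corner post and tug-test it

ROBOT

A 6-joint arm with a two-finger parallel gripper is mounted at the origin on the work surface. World frame = base frame: x ahead of the robot, y to its left, z up, the work surface at z = 0. Lengths are in m, angles in rad, forces in N, time in s.
With the tool pointing down it reaches from about 0.35 to 0.775 m from the base axis. Payload 5.5 kg.
Tool frame: the origin (TCP) lies on the centre line of the jaws, within the pads' length; the fingertips stand 11 mm ahead of it and the grasp point (between the pads) lies 8 mm behind it (env.tip_extent is the distance from the TCP to the fingertips, in m); z points along the fingers, y is the line along which they close (so a half turn about z gives the same grasp; the last joint's range is limited). The gripper opens to 85 mm and grips with 20 to 120 N. Pads are 22 mm wide; open, the fingers measure 114 mm over their backs; the gripper's body (76 mm by 85 mm) begins 54 mm behind the grasp point. The pads swing forward as they close: fully open they stand 13 mm farther back than shut.
Start: joints at [1.139, 0.313, 0.046, 1.304, 0, 1.431], TCP at [0.165, 0.551, 0.242] pointing down, gripper open.
Joint ranges: [-2.76, 2.76], [-0.86, 1.69], [-1.03, 1.26], [-2.2, 2.34], [-1.47, 1.5], [-3.14, 3.14]. Speed limits (rad/s): [2.57, 2.57, 3.14, 3.14, 3.14, 3.14].

INTERFACE

Orientations are given as a unit quaternion [w, x, y, z].
In Python, from workcell import env gives the robot as it stands.
- The arm moves only by the shell command python3 -m jog 'ROWS' [FORCE]. ROWS is JSON, a list of rows, each a list of 5 numbers: the gripper's target within -1 to 1 (shut at 1, half-way at 0, fully open at -1), then the shift along the tool's x, y, z in m, then the turn about the tool's z in degrees. In form: [[fingers, tx, ty, tz, turn], ...]. A call has 1 to 5 rows; each row shifts and turns the commanded pose from where the row before left it, along the tool's axes as they then stand; what a row does not reach is not made up. A row lasts 1/12 s, in which the tool goes at most 41.7 mm and 7.16 degrees, less where a joint would pass 70% of its speed; a pose out of reach is approached as far as the arm can. A call is refused whole if a number of a shift passes 0.0417 or a number of a turn 7.16, either way. A call with a gripper value outside its range is refused whole. The fingers move at their own pace and stop on an object; FORCE is the grip in N (left out, the last holds). Time passes only in rows, so rows that do not move let the fingers close. It gives the time, the measured TCP pose, the force, the opening and the grip force at its end, in the units of the state.
- env.get_state(): the state, without advancing time (a new reading comes with each control period).
- env.read_camera(name): name is "scene" or "top" or "wrist"; returns a dict with "img" (400x640x3 uint8, red, green, blue), "fov_y" (degrees; the focal length in pixels is half the picture's height over the tangent of half this angle, whatever the lens; pixels are square), "cx", "cy" (the principal point, pixels), "T" (4x4, takes a point from camera to world coordinates). Camera axes: x right, y up, looking along -z (the intrinsics and any distortion apply to the point x, -y, -z); pixel columns grow to the right and rows downward; lengths in m; the calibration is good to about 2 mm. A picture is of the moment at which its call begins. There is no depth.
- env.hand_in(): hands the job in; it is judged then, once.
The state is a dict: "clock": time; "joint_pos": joint angles; "qvel": joint speeds; "tau": joint torques, N m; "tcp_pos": TCP position; "orientation": TCP orientation; "wrist_force": force on the tool from outside, world axes, zero at the start; "ft_torque": the same for the moment, N m; "finger_gap": finger opening in m; "grip_force": force on a finger pad.
Only numpy, scipy, OpenCV 4.12 (cv2) and the standard library are available. Lean on these libraries where they do the work, as an engineer would, in place of code of your own. Each camera call takes 0.05 s, during which the arm holds its last target. There are 200 camera calls.

TASK

Take the pale spare post with the steel foot out of the wooden rack and snap it fully home, upright, in the empty corner socket of the jar tray, pressing gently. Then take up its play and tug it straight up with a steady pull of about 13 N (at least 9 N) for a second to confirm that the clip holds it, and let go of it; never push or pull harder than 20 N. Leave the jars, the dark peg, the lid and the wooden token where they are.

Things in the scene. Friction and masses are not known exactly. Their poses are not given: they have to be found in the camera images.
- post: the spare post, loose, about 80 g, upright in a rack hole: pale wooden dowel 20 mm thick, 135 mm long, steel barbed foot. From the tip: cone 9 mm wide widening to 20 mm at 14 mm up, 20 mm wide to 17 mm, flat shoulder facing up, neck 11 mm thick from 17 to 37 mm, then plain shaft 20 mm thick to the top. Origin at the foot tip, z to its top
- post_center (a point): the middle of the post, on its axis, 67.5 mm above the foot tip and 67.5 mm below its top; z points to its top. In the rack the post stands 85 mm out of the block, in the socket about 78 mm out of the mouth. Grasp it 15 to 22 mm below its top, so that the top clears the inside of the gripper
- post_foot (a point): the centre of the post's foot tip (its lowest point)
- tray: wooden jar tray, fixed, 250 mm (its x) by 210 mm (its y), rim 38 mm high; origin under its centre. Three corners carry fitted pale posts (tops 151 mm above the table); the fourth, at (-98, 78) mm, is the empty one. The hidden spring clip with its two jaws counts as part of the tray
- socket_mouth (a point): the centre of the mouth of the empty socket, 73 mm above the table, on the hole's vertical axis. The hole is 22 mm wide with a 4 mm chamfer at the mouth, and its floor is 57 mm below the mouth.
- socket_floor (a point): centre of the floor of the socket's hole, 57 mm below its mouth; z up. 16 mm above the table at rest. Two sprung steel jaws, 6 mm thick, leave a 13 mm gap over it; their undersides lie 19.5 to 27.5 mm above this floor, at a height that differs from time to time and cannot be seen
- rack: the fixed wooden rack block, 90 mm (its x) by 170 mm (its y) by 50 mm high; origin under its centre. Two holes 25 mm wide and 40 mm deep, at 42 mm either side of the centre along its y: one holds the post, the other the dark peg
- dark_peg: bystander: plain dark wooden peg, 20 mm in diameter, 100 mm long, without steel foot, standing in the other hole of the rack; origin at its lower end
- jar_a: bystander: jam jar 64 mm wide, 79 mm high, gold lid, standing in the tray; origin at its underside
- jar_b: bystander: jam jar like jar_a with black lid, standing in the tray; origin at its underside
- jar_c: bystander: jam jar like jar_a with black lid, standing in the tray; origin at its underside
- jar_d: bystander: jam jar like jar_a with gold lid, standing on the table to the left; origin at its underside
- jar_e: bystander: jam jar like jar_a with black lid, standing on the table to the right; origin at its underside
- gold_lid: bystander: loose gold jar lid, 62 mm wide and 13 mm high, on the table; origin at its underside
- wood_token: bystander: wooden disc, 44 mm wide and 6 mm thick, on the table; origin at its underside
- corner: the tray's empty corner, fixed at (-98, 78) mm in the tray's frame: a wooden housing 54 mm square, 65 mm high above the table, with the black socket in it; origin on the table under its centre
- socket: the black socket, in the corner housing; origin at its hole's floor. The cone of the post's foot spreads its jaws (about 4 to 8 N of push) and they snap shut over the shoulder; the snapped post has 2.5 to 10.5 mm of axial play, different each time, until its shoulder bears on the jaws, which do not let go. Pressed down, the socket gives by about 1 mm per 6 N, and so does the clip when tugged up

How it is judged:
By the outcome, as a careful person would: the job done as asked, in the order asked, and still so for the second after the job is handed in, with the robot touching nothing.
It also fails if it takes over 66 s, if anything falls off the work surface, if the arm or the gripper's body presses on something with over 40 N, if the wrist force passes 120 N, or if a joint passes its speed limit or range.

## Working session

There is one attempt and no reset: what is moved stays moved. The work goes in short steps, Python scripts to look and compute and a shell command to move; the robot and the scene stay as the last step left them, time stands still between calls to the robot, and variables do not carry over. Pictures are saved under pics/ and viewed, at most 13 in all, crops included, and the job is handed in when it is done.

```bash
ls; mkdir -p pics; python3 - <<'E'
from workcell import env
import cv2, numpy as np
s=env.get_state(); print(s)
for n in ("scene","top","wrist"):
    r=env.read_camera(n); cv2.imwrite(f"pics/{n}0.png",r["img"][:,:,::-1])
    print(n,{k:(v.tolist() if hasattr(v,'tolist') else v) for k,v in r.items() if k!="img"})
    np.savez(f"pics/{n}0.npz",**{k:v for k,v in r.items()})
E
```

```text
pics
{'clock': 0.0, 'joint_pos': array([ 1.13941424e+00,  3.13987069e-01,  4.49861521e-02,  1.30358212e+00,
       -5.68151085e-06,  1.43119681e+00]), 'qvel': array([-1.80127151e-05,  1.21820645e-04,  1.22981665e-03,  3.39180532e-04,
        1.34302526e-03,  7.30541392e-04]), 'tau': array([ 4.57058222e-04, -4.80626786e+01,  2.98533297e+01,  1.94089237e-02,
        4.86272552e-05, -2.73035354e-07]), 'tcp_pos': array([0.16521213, 0.55025238, 0.24141936]), 'orientation': array([-2.48867990e-04,  1.45374244e-01,  9.89376334e-01, -8.57993850e-04]), 'wrist_force': array([ 0.31588249, -0.44833486, -0.68554046]), 'ft_torque': array([-0.02526462,  0.02624043, -0.06132731]), 'grip_force': 0.0, 'finger_gap': 0.08573165184888114}
scene {'fov_y': 52.00669931222951, 'cx': 312.08249706347664, 'cy': 199.77711183803484, 'T': [[0.7312930733091012, -0.5035849014884679, 0.46001379101389944, 1.1021220040808974], [0.6820632994257142, 0.5396252145318692, -0.49355271594627326, -0.5859512346889063], [0.0003106551756758964, 0.6746902065646753, 0.7381009610202913, 0.9366488107088443], [0.0, 0.0, 0.0, 1.0]]}
top {'fov_y': 56.87218423663228, 'cx': 318.0630123929913, 'cy': 199.01402587782127, 'T': [[-0.017460768570544946, 0.9903588338419552, -0.13742089285159062, 0.40294043706274024], [-0.999834059021577, -0.01658086979879452, 0.007545142619795638, 0.02781764159786349], [0.005193840714105725, 0.13752983308329103, 0.9904840074583329, 1.1049080840738918], [0.0, 0.0, 0.0, 1.0]]}
wrist {'fov_y': 58.53604498861596, 'cx': 321.8513581155923, 'cy': 198.82125987508832, 'T': [[0.2865429202740167, -0.913866797980304, -0.28764671107117573, 0.09161708087458158], [0.9580671650675991, 0.2731101253530254, 0.08670736213833445, 0.5730758343011735], [-0.0006797500806440463, -0.30043024977335514, 0.9538035452654529, 0.3724360677300235], [0.0, 0.0, 0.0, 1.0]]}
```

View pics/top0.png

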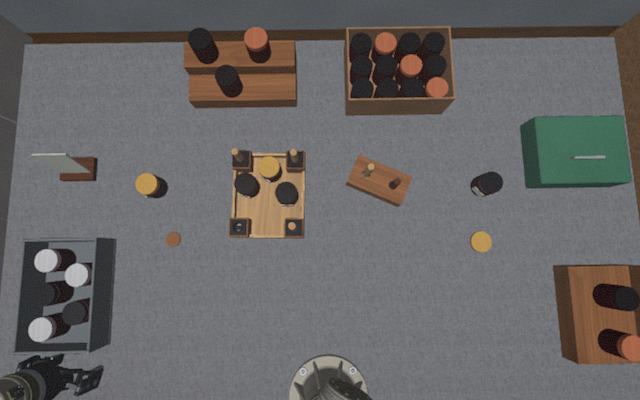

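View pics/scene0.png

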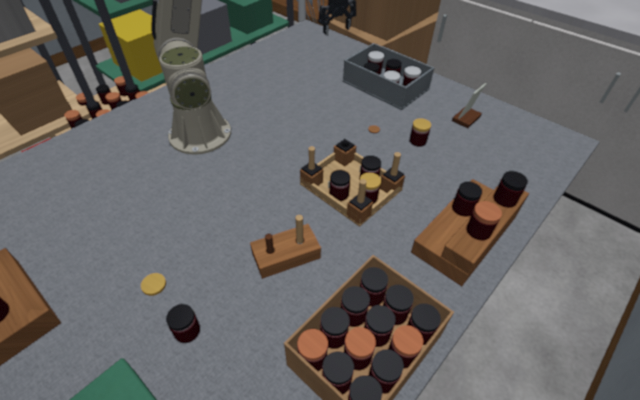

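Top view: the tray is at about (268,195) with its empty socket at lower left (240,228). The rack is at (379,181), with the post near (370,170) and the dark peg at (395,183). I'll enlarge both regions.

```bash
cat > h.py <<'E'
import numpy as np, cv2
from workcell import env
def load(n): return dict(np.load(f"pics/{n}.npz"))
def snap(n,name):
    r=env.read_camera(n); np.savez(f"pics/{name}.npz",**r); cv2.imwrite(f"pics/{name}.png",r["img"][:,:,::-1]); return r
def f(r): return 200/np.tan(np.radians(float(r["fov_y"]))/2)
def at_z(r,u,v,z):
    T=r["T"]; d=T[:3,:3]@np.array([(u-r["cx"])/f(r),-(v-r["cy"])/f(r),-1]); o=T[:3,3]
    return o+d*(z-o[2])/d[2]
def proj(r,p):
    T=r["T"]; q=T[:3,:3].T@(np.asarray(p)-T[:3,3]); return np.array([r["cx"]+f(r)*q[0]/-q[2], r["cy"]-f(r)*q[1]/-q[2]])
def crop(name,u0,v0,w,h,s,out):
    im=cv2.imread(f"pics/{name}.png")[v0:v0+h,u0:u0+w]; return cv2.resize(im,None,fx=s,fy=s,interpolation=cv2.INTER_CUBIC)
E
python3 - <<'E'
from h import *
a=crop("top0",220,140,200,100,4,0); b=crop("scene0",240,130,200,75*2,4,0)[:,:]
cv2.imwrite("pics/c1.png",a)
r=load("top0")
print(at_z(r,240,227,.073),at_z(r,371,168,.135),at_z(r,394,183,.11))
E
```

```text
[0.47098047 0.23897364 0.073     ] [ 0.61917488 -0.1231371   0.135     ] [ 0.58177127 -0.1885071   0.11      ]
```

View pics/c1.png

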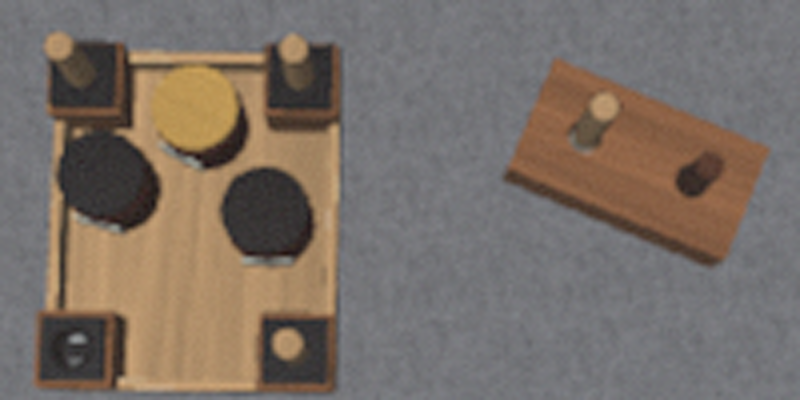

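```bash
python3 - <<'E'
from h import *
r=load("top0")
local=np.array([[98,78],[98,-78],[-98,-78]])/1000
px=[(234.75,151.75),(293.5,152),(292.25,226.25)]
P=np.array([at_z(r,u,v,.151)[:2] for u,v in px]); print(P)
a=local-local.mean(0); b=P-P.mean(0)
th=np.arctan2((a[:,0]*b[:,1]-a[:,1]*b[:,0]).sum(),(a*b).sum()); R=np.array([[np.cos(th),-np.sin(th)],[np.sin(th),np.cos(th)]])
t=P.mean(0)-R@local.mean(0); print("yaw",np.degrees(th),"tray",t,"res",(local@R.T+t-P)*1e3,"socket",R@[-.098,.078]+t, "direct",at_z(r,238.75,226.75,.073))
print("post top",at_z(r,370.75,166.25,.135),"base",at_z(r,366.2,175,.05))
E
python3 -m jog '[[-1,0,0,0,-5.6],[-1,0,0,0,-5.6],[-1,0,0,0,-5.6],[-1,-0.0278,-0.0283,0,0],[-1,-0.0278,-0.0283,0,0]]'
python3 -m jog '[[-1,-0.0278,-0.0283,0,0],[-1,-0.0278,-0.0283,0,0],[-1,-0.0278,-0.0283,0,0],[-1,-0.0278,-0.0283,0,0],[-1,-0.0278,-0.0283,0,0]]'
python3 -m jog '[[-1,-0.0278,-0.0283,0,0],[-1,-0.0278,-0.0283,0,0],[-1,-0.0278,-0.0283,0,0],[-1,-0.0278,-0.0283,0,0],[-1,0,0,0,0]]'
python3 -m jog '[[-1,0,0,0,0],[-1,0,0,0,0],[-1,0,0,0,0]]'
python3 -c "
from h import *
r=snap('wrist','w1');print(env.get_state()['tcp_pos'],env.get_state()['orientation'], r['T'])"
```

```text
[[0.66549111 0.23922317]
 [0.6623098  0.08352294]
 [0.46546368 0.08838462]]
yaw -1.408809679931807 tray [0.56573731 0.16383886] res [[ 0.13426686  0.18269351]
 [-0.51981759 -0.06992217]
 [ 0.38555073 -0.11277134]] socket [0.46968463 0.2442247 ] direct [0.47173689 0.24246314 0.073     ]
post top [ 0.62398588 -0.12264364  0.135     ] base [ 0.61754082 -0.12160572  0.05      ]
clock: 0.57
tcp_pos: [0.2204, 0.4944, 0.2416]
orientation: [-0.0, -0.003, 1.0, -0.0]
wrist_force: [1.0, -0.2, 0.1]
finger_gap: 0.0851
grip_force: 0.0
clock: 0.98
tcp_pos: [0.3611, 0.3513, 0.2422]
orientation: [-0.0, -0.001, 1.0, -0.0]
wrist_force: [0.2, 0.3, 0.6]
finger_gap: 0.0858
grip_force: 0.0
clock: 1.4
tcp_pos: [0.4763, 0.2353, 0.2417]
orientation: [0.001, 0.003, 1.0, -0.001]
wrist_force: [-0.1, 0.5, -0.5]
finger_gap: 0.0852
grip_force: 0.0
clock: 1.65
tcp_pos: [0.4707, 0.2406, 0.2422]
orientation: [-0.0, -0.001, 1.0, 0.0]
wrist_force: [0.9, 0.9, 0.1]
finger_gap: 0.0856
grip_force: 0.0
[0.47061716 0.24085268 0.24226816] [-2.64489439e-04 -1.65948489e-03  9.99998585e-01  8.43974259e-05] [[-0.00388851 -0.95389442 -0.30011717  0.39381343]
 [ 0.99999156 -0.00331053 -0.00243432  0.24074949]
 [ 0.00132854 -0.30012411  0.95389924  0.37313583]
 [ 0.          0.          0.          1.        ]]
```

View pics/w1.png

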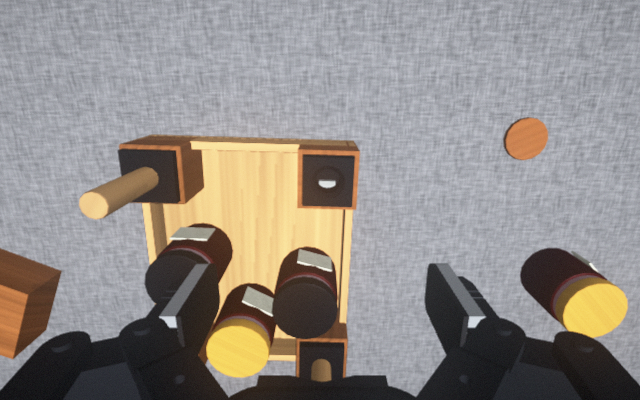

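The wrist view shows the empty socket at about (327,182), with its hole roughly 15 px in radius. The fitted post is at (95,203) and the fingers are clear. I'll zoom in on the mouth and move to the rack in the same step.

```bash
python3 - <<'E'
from h import *
cv2.imwrite("pics/c2.png",crop("w1",290,140,80,75,8,0))
r=load("w1"); print(at_z(r,327,182,.073),at_z(r,95,205,.151))
E
python3 -m jog '[[-1,-0.02,-0.0364,0,0],[-1,-0.0153,-0.0364,0,0],[-1,-0.0153,-0.0364,0,0],[-1,-0.0153,-0.0364,0,0],[-1,-0.0153,-0.0364,0,0]]'
python3 -m jog '[[-1,-0.0153,-0.0364,0,0],[-1,-0.0153,-0.0364,0,0],[-1,-0.0153,-0.0364,0,0],[-1,-0.0153,-0.0364,0,0],[-1,-0.0153,-0.0364,0,0]]'
python3 -m jog '[[-1,0,0,0,0],[-1,0,0,0,0],[-1,0,0,0,0],[-1,0,0,0,0]]'
python3 -c "
from h import *
r=snap('wrist','w2');print(env.get_state()['tcp_pos'],env.get_state()['orientation'])"
```

```text
[0.47290626 0.24592907 0.073     ] [0.46846438 0.0926228  0.151     ]
clock: 2.12
tcp_pos: [0.553, 0.0582, 0.2427]
orientation: [0.0, -0.002, 1.0, 0.0]
wrist_force: [-0.3, -0.2, -0.5]
finger_gap: 0.0856
grip_force: 0.0
clock: 2.53
tcp_pos: [0.6304, -0.1237, 0.2426]
orientation: [0.0, -0.002, 1.0, 0.0]
wrist_force: [0.8, 0.8, 0.4]
finger_gap: 0.0853
grip_force: 0.0
clock: 2.87
tcp_pos: [0.6295, -0.1218, 0.2425]
orientation: [-0.0, -0.002, 1.0, 0.0]
wrist_force: [-0.2, 0.1, -0.0]
finger_gap: 0.0854
grip_force: 0.0
[ 0.62953774 -0.12175841  0.24269546] [ 6.76836311e-06 -2.03949558e-03  9.99997910e-01  1.43272825e-04]
```

View pics/c2.png

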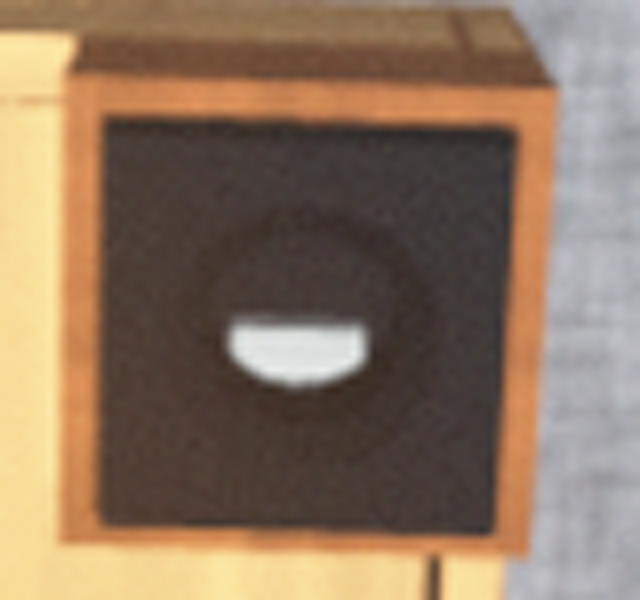

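View pics/w2.png

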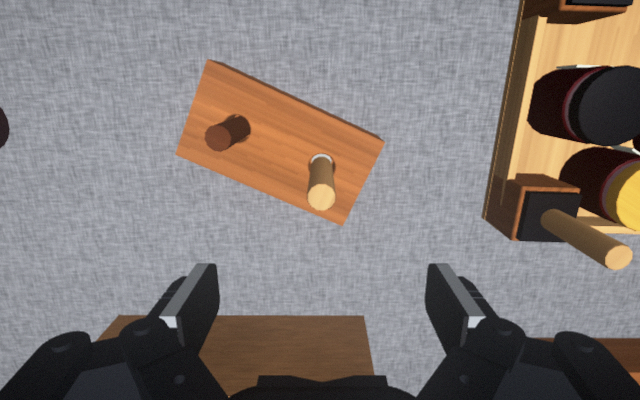

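The black insert's corners in the crop are (103,118), (517,127), (494,528) and (97,522), which puts the mouth centre near (303,322). In the rack view the post top is at about (321,196), the peg is at (218,137), and there is free room on both finger sides.

```bash
python3 - <<'E'
from h import *
r=load("w1"); c=np.array([(103,118),(517,127),(494,528),(97,522)],float); p=(c+.5)/8-.5+[290,140]
W=np.array([at_z(r,*q,.073) for q in p]); print(W, W.mean(0), np.linalg.norm(W-np.roll(W,1,0),axis=1))
print("tcp px",proj(r,[0.4706,0.2409,.2423]))
r2=load("w2"); print("post top",at_z(r2,321,197,.135),"entry",at_z(r2,320.5,160,.05))
hsv=cv2.cvtColor(r2["img"],cv2.COLOR_RGB2HSV)[170:215,295:350]
print("tcp2",proj(r2,[0.6295,-.1218,.2427]))
m=r2["img"][185:215,300:345].astype(int).sum(2)>430
ys,xs=np.nonzero(m); print(xs.min()+300,xs.max()+300,ys.min()+185,ys.max()+185,xs.mean()+300,ys.mean()+185)
E
```

```text
[[0.44871702 0.22489217 0.073     ]
 [0.44952067 0.26882846 0.073     ]
 [0.49442075 0.26767352 0.073     ]
 [0.49387124 0.22366595 0.073     ]] [0.47163242 0.24626503 0.073     ] [0.04517087 0.04394364 0.04491493 0.044011  ]
tcp px [321.07439338 280.83780747]
post top [ 0.62640238 -0.12158552  0.135     ] entry [ 0.6171348  -0.12213228  0.05      ]
tcp2 [320.30570951 281.04521121]
300 344 185 214 319.7713004484305 198.93124065769805
```

```bash
python3 -m jog '[[-1,0.0043,-0.0003,0.03,0],[-1,0,0,0.03,0],[-1,0,0,0.03,0],[-1,0,0,0.025,0],[-1,0,0,0.0177,0]]' 60
python3 -m jog '[[-1,0,0,0,0],[-1,0,0,0,0],[-1,0,0,0,0],[0,0,0,0,0],[0,0,0,0,0]]'
python3 -m jog '[[0.2,0,0,0,0],[0.4,0,0,0,0],[1,0,0,0,0],[1,0,0,0,0],[1,0,0,0,0]]'
python3 -m jog '[[1,0,0,0,0],[1,0,0,0,0],[1,0,0,0,0]]'
python3 -c "
from h import *
r=snap('wrist','w3');print(env.get_state()['tcp_pos'])"
```

```text
clock: 3.33
tcp_pos: [0.6241, -0.1219, 0.1075]
orientation: [-0.001, -0.002, 1.0, 0.0]
wrist_force: [-0.5, -0.1, 0.3]
finger_gap: 0.0852
grip_force: 0.0
clock: 3.75
tcp_pos: [0.6268, -0.1243, 0.1116]
orientation: [0.002, -0.001, 1.0, -0.0]
wrist_force: [-0.2, 0.8, -0.1]
finger_gap: 0.0636
grip_force: 0.0
clock: 4.17
tcp_pos: [0.6258, -0.1241, 0.1101]
orientation: [0.0, -0.001, 1.0, 0.0]
wrist_force: [-0.3, 1.0, 4.6]
finger_gap: 0.0188
grip_force: 58.4
clock: 4.42
tcp_pos: [0.6259, -0.1241, 0.1101]
orientation: [0.0, -0.001, 1.0, 0.0]
wrist_force: [0.2, 2.0, 5.6]
finger_gap: 0.0185
grip_force: 58.4
[ 0.62586284 -0.12404692  0.11008489]
```

View pics/w3.png

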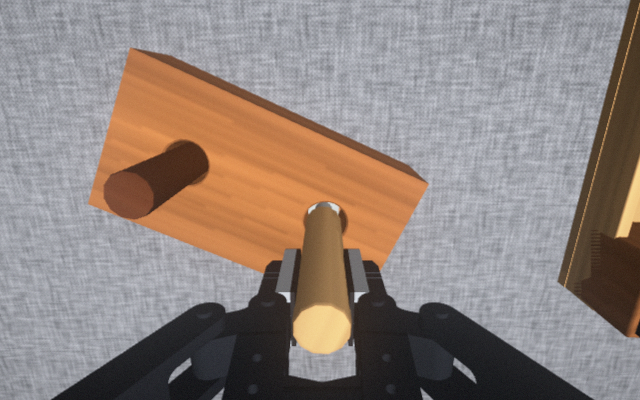

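The post is gripped between the pads, with its top at (322,327), and it stands clear of the peg. Next I lift it.

```bash
python3 -m jog '[[1,0,0,-0.005,0],[1,0,0,-0.01,0],[1,0,0,-0.02,0],[1,0,0,-0.03,0],[1,0,0,-0.035,0]]'
python3 -m jog '[[1,0,0,-0.035,0],[1,0,0,-0.025,0],[1,0,0,0,0],[1,0,0,0,0],[1,0,0,0,0]]'
python3 - <<'E'
from h import *
r3=load("w3"); print("top in w3",at_z(r3,322,327,.135))
s=env.get_state(); print(s['tcp_pos'],s['orientation'],s['wrist_force'])
snap('wrist','w4'); snap('scene','s4'); snap('top','t4')
r=load('s4'); t=s['tcp_pos']; u=proj(r,t); print(u, proj(load('t4'),t))
a=crop('s4',int(u[0])-50,int(u[1])-40,100,100,5,0); b=crop('w4',200,150,250,250,2,0)
cv2.imwrite('pics/c4.png',np.hstack([a[:,100:400],b]))
E
```

```text
clock: 4.88
tcp_pos: [0.6241, -0.1241, 0.2089]
orientation: [-0.002, -0.001, 1.0, 0.0]
wrist_force: [1.3, -0.9, 0.4]
finger_gap: 0.0192
grip_force: 58.5
clock: 5.3
tcp_pos: [0.6253, -0.1244, 0.269]
orientation: [-0.0, -0.001, 1.0, 0.0]
wrist_force: [-0.4, 0.2, -0.6]
finger_gap: 0.0183
grip_force: 58.5
top in w3 [ 0.6295154  -0.12338217  0.135     ]
[ 0.62527729 -0.12435206  0.26895913] [-4.62197690e-04 -6.37966840e-04  9.99999689e-01  3.87977035e-05] [-0.39015491  0.16748808 -0.62559985]
[297.21748806 182.8804807 ] [379.89303123 152.72395888]
```

View pics/c4.png

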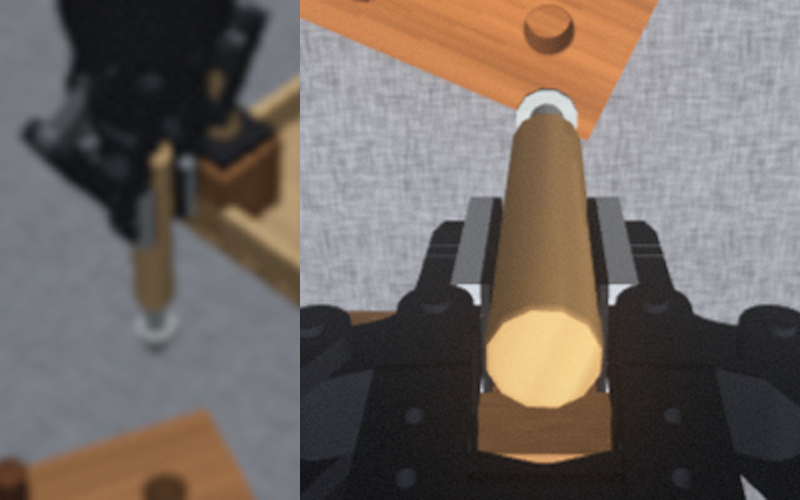

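```bash
python3 - <<'E'
from h import *
from scipy.optimize import least_squares
r=load('w4'); t=np.array([.62528,-.12435,.26896]); a=np.linspace(0,2*np.pi,73)
def box(p,zoff,rad=.01):
    # p: x,y of post axis at TCP height rel. TCP, lean dx/dz, dy/dz ; zoff rel TCP
    P=np.stack([t[0]+p[0]+p[2]*zoff+rad*np.cos(a),t[1]+p[1]+p[3]*zoff+rad*np.sin(a),np.full(73,t[2]+zoff)],1)
    q=np.array([proj(r,k) for k in P]); return q[:,0].min(),q[:,0].max(),q[:,1].min(),q[:,1].max()
px=lambda u:200+((u-300)+.5)/2-.5
py=lambda v:150+(v+.5)/2-.5
obs=np.array([px(486),px(602),py(306),py(408),px(515),px(578),py(88)])
def res(p):
    A=box(p,p[4]); B=box(p,p[4]-.1195); return np.array([*A,*B[:3]])-obs
s=least_squares(res,[0,0,0,0,.025]); print(s.x*1e3,res(s.x))
E
```

```text
[ 0.85264717  0.80502456 16.56907902 -7.81859026 29.04152246] [-0.55877975  0.55898874  0.51084496 -0.52970512  0.50794656 -0.5080882
 -0.01341677]
```

```bash
python3 -m jog '[[1,0.0154,0.0368,0,0],[1,0.0154,0.0368,0,0],[1,0.0154,0.0368,0,0],[1,0.0154,0.0368,0,0],[1,0.0154,0.0368,0,0]]'
python3 -m jog '[[1,0.0154,0.0368,0,0],[1,0.0154,0.0368,0,0],[1,0.0154,0.0368,0,0],[1,0.0154,0.0368,0,0],[1,0.0154,0.0368,0,0]]'
python3 -m jog '[[1,0,0,0.02,0],[1,0,0,0.02,0],[1,0,0,0.015,0],[1,0,0,0,0],[1,0,0,0,0]]'
python3 -m jog '[[1,0,0,0,0],[1,0,0,0,0]]'
python3 - <<'E'
from h import *
s=env.get_state(); print(s['tcp_pos'],s['orientation'],s['wrist_force'])
snap('wrist','w5'); snap('scene','s5'); snap('top','t5')
r=load('s5'); u=proj(r,s['tcp_pos']); print(u)
a=crop('s5',int(u[0])-30,int(u[1])-20,60,100,5,0); b=crop('w5',200,150,250,250,2,0)
cv2.imwrite('pics/c5.png',np.hstack([a,b]))
E
```

```text
clock: 5.87
tcp_pos: [0.5467, 0.061, 0.2682]
orientation: [-0.001, -0.0, 1.0, 0.0]
wrist_force: [0.8, 0.9, -0.2]
finger_gap: 0.0185
grip_force: 58.7
clock: 6.28
tcp_pos: [0.4694, 0.2449, 0.2685]
orientation: [-0.001, -0.001, 1.0, -0.0]
wrist_force: [0.6, -0.2, -0.8]
finger_gap: 0.0185
grip_force: 58.7
clock: 6.7
tcp_pos: [0.4698, 0.2432, 0.2132]
orientation: [-0.002, -0.001, 1.0, -0.001]
wrist_force: [-0.4, -0.8, -0.0]
finger_gap: 0.019
grip_force: 58.8
clock: 6.87
tcp_pos: [0.4718, 0.2435, 0.2156]
orientation: [0.001, -0.0, 1.0, 0.0]
wrist_force: [1.1, -0.1, -0.6]
finger_gap: 0.0186
grip_force: 58.8
[0.47176992 0.24345926 0.21556213] [ 6.85716323e-04 -4.15205950e-04  9.99999643e-01  2.65577164e-04] [ 1.06888488 -0.10866235 -0.58007416]
[346.87638183 107.0627967 ]
```

View pics/c5.png

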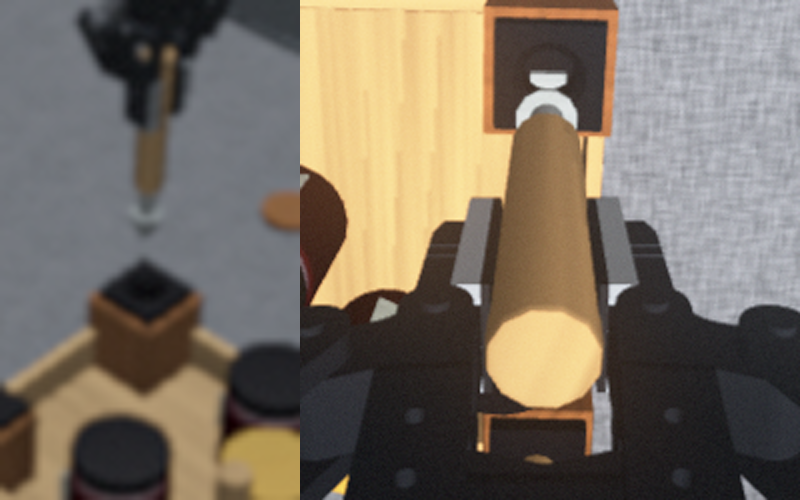

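The post hangs upright over the socket with the foot ring at crop (547,108). The black insert behind it has corners at about (496,18), (606,28), (602,130) and (494,128).

```bash
python3 - <<'E'
from h import *
r=load('w5'); t=np.array([.47177,.24346,.21556])
L=cv2.cvtColor(r['img'],cv2.COLOR_RGB2GRAY).astype(int)
R=r['img'][:,:,0].astype(int)
# insert edges: red channel profiles
for v in (165,175,185,195,205): print('row',v,R[v,288:362].tolist()) if v in(170,175,205) else None
print('col',R[148:222,302].tolist()); print('col',R[148:222,346].tolist())
E
```

```text
row 175 [250, 250, 251, 245, 227, 215, 215, 215, 175, 107, 75, 79, 75, 74, 78, 75, 75, 74, 73, 71, 73, 71, 71, 70, 64, 67, 68, 62, 65, 58, 60, 64, 62, 63, 62, 70, 64, 61, 64, 64, 61, 59, 50, 56, 59, 57, 58, 60, 61, 58, 60, 63, 60, 63, 61, 61, 66, 62, 60, 66, 58, 63, 59, 61, 63, 175, 212, 210, 210, 203, 186, 180, 179, 182]
row 205 [248, 249, 250, 239, 217, 210, 210, 207, 158, 93, 77, 77, 81, 77, 77, 76, 76, 78, 76, 90, 175, 217, 219, 220, 222, 221, 221, 211, 157, 109, 105, 109, 117, 118, 118, 123, 126, 131, 131, 132, 129, 146, 183, 216, 223, 224, 226, 224, 224, 199, 120, 64, 61, 62, 60, 64, 61, 62, 61, 62, 58, 60, 60, 143, 201, 208, 208, 209, 186, 173, 171, 170, 171, 170]
col [119, 111, 110, 110, 113, 163, 196, 206, 205, 204, 135, 70, 67, 67, 71, 74, 72, 74, 73, 76, 74, 76, 73, 72, 76, 77, 74, 78, 72, 73, 75, 70, 73, 75, 74, 75, 73, 75, 75, 75, 76, 78, 74, 76, 75, 76, 73, 79, 77, 76, 74, 80, 76, 77, 77, 78, 77, 77, 78, 71, 75, 76, 75, 80, 77, 79, 119, 188, 217, 240, 247, 245, 245, 246]
col [109, 107, 111, 107, 108, 111, 149, 201, 214, 215, 216, 160, 78, 55, 52, 58, 61, 60, 61, 57, 60, 63, 60, 65, 64, 62, 59, 60, 60, 56, 63, 59, 63, 63, 61, 57, 58, 60, 60, 62, 61, 59, 66, 60, 63, 62, 64, 61, 64, 65, 61, 65, 62, 60, 57, 62, 64, 61, 62, 64, 63, 61, 62, 63, 64, 62, 62, 91, 178, 205, 243, 250, 249, 249]
```

```bash
python3 - <<'E'
from h import *
r=load('w5'); t=np.array([.47177,.24346,.21556])
W=np.array([at_z(r,*q,.073) for q in [(296.3,157.8),(353.6,159.5),(350.4,215.8),(296.3,214.1)]])
print('socket',W.mean(0),np.linalg.norm(W-np.roll(W,1,0),axis=1))
R=r['img'][:,:,0].astype(int); print(R[190:204,323].tolist(),r['img'][190:204,323,2].tolist())
for z in (t[2]-.108+.0155,):
  a=np.linspace(0,2*np.pi,73)
  from scipy.optimize import least_squares
  def res(p):
    q=np.array([proj(r,[p[0]+.01*np.cos(k),p[1]+.01*np.sin(k),z]) for k in a]); return [q[:,0].min()-307.4,q[:,0].max()-338.4,q[:,1].min()-194]
  s=least_squares(res,t[:2]); print('foot',s.x,res(s.x),'delta',W.mean(0)[:2]-s.x)
E
```

```text
socket [0.47186664 0.2462025  0.073     ] [0.04643396 0.04448958 0.046595   0.04414023]
[221, 226, 226, 227, 156, 178, 216, 221, 221, 219, 219, 204, 157, 121] [223, 227, 228, 228, 155, 179, 219, 224, 223, 221, 223, 206, 155, 117]
foot [0.47213096 0.24497794] [np.float64(0.39877292490206173), np.float64(-0.3989114888370864), np.float64(-0.010523279275730602)] delta [-0.00026431  0.00122456]
```

```bash
python3 -m jog '[[1,0,0.0012,0.008,0],[1,0,0,0.008,0],[1,0,0,0.006,0],[1,0,0,0.004,0],[1,0,0,0,0]]'
python3 -m jog '[[1,0,0,0.004,0],[1,0,0,0.004,0],[1,0,0,0.003,0],[1,0,0,0.003,0],[1,0,0,0,0]]'
python3 -m jog '[[1,0,0,0,0],[1,0,0,0,0],[1,0,0,0.002,0],[1,0,0,0.002,0],[1,0,0,0,0]]'
```

```text
clock: 7.43
tcp_pos: [0.4702, 0.2444, 0.187]
orientation: [-0.001, -0.001, 1.0, -0.0]
wrist_force: [0.0, -0.2, -0.0]
finger_gap: 0.0188
grip_force: 58.8
clock: 7.85
tcp_pos: [0.4707, 0.2447, 0.1739]
orientation: [-0.0, -0.001, 1.0, -0.0]
wrist_force: [-0.1, -0.6, -0.0]
finger_gap: 0.0189
grip_force: 58.8
clock: 8.27
tcp_pos: [0.4709, 0.2447, 0.1702]
orientation: [-0.0, -0.001, 1.0, -0.0]
wrist_force: [-0.2, -0.0, -0.7]
finger_gap: 0.0183
grip_force: 58.8
```

```bash
python3 -m jog '[[1,-0.0005,0,0.002,0],[1,0,0,0.002,0],[1,0,0,0.002,0],[1,0,0,0,0],[1,0,0,0,0]]'
python3 -m jog '[[1,0,0,0.002,0],[1,0,0,0.002,0],[1,0,0,0.001,0],[1,0,0,0,0],[1,0,0,0,0]]'
```

```text
clock: 8.68
tcp_pos: [0.4717, 0.2448, 0.1645]
orientation: [0.0, -0.001, 1.0, 0.0]
wrist_force: [0.2, 0.5, -0.8]
finger_gap: 0.0186
grip_force: 58.8
clock: 9.1
tcp_pos: [0.4724, 0.2449, 0.16]
orientation: [0.001, -0.001, 1.0, 0.0]
wrist_force: [2.0, 0.3, 2.4]
finger_gap: 0.0188
grip_force: 58.8
```

```bash
python3 -m jog '[[1,0,0,0,0],[1,0,0,0,0],[1,0,0,0,0]]'; python3 -c "
from workcell import env; print(env.get_state()['ft_torque'])"
python3 -m jog '[[1,-0.0007,0,0,0],[1,0,0,0,0],[1,0,0,0,0]]'; python3 -c "
from workcell import env; print(env.get_state()['ft_torque'])"
```

```text
clock: 9.35
tcp_pos: [0.4722, 0.2449, 0.1599]
orientation: [0.001, -0.001, 1.0, 0.0]
wrist_force: [3.0, -0.5, 1.6]
finger_gap: 0.0187
grip_force: 58.8
[ 0.01463666 -0.99518367 -0.02127447]
clock: 9.6
tcp_pos: [0.4724, 0.2449, 0.1597]
orientation: [0.0, -0.001, 1.0, 0.0]
wrist_force: [2.0, 0.7, 2.9]
finger_gap: 0.0187
grip_force: 58.8
[ 0.07212976 -0.82161522  0.02706055]
```

```bash
python3 -m jog '[[1,-0.001,0,0,0],[1,0,0,0,0],[1,0,0,0,0]]'; python3 -c "
from workcell import env; print(env.get_state()['ft_torque'])"
python3 -m jog '[[1,-0.0005,0,0.001,0],[1,0,0,0.001,0],[1,0,0,0,0],[1,0,0,0,0]]'; python3 -c "
from workcell import env; print(env.get_state()['ft_torque'])"
```

```text
clock: 9.85
tcp_pos: [0.473, 0.2448, 0.1594]
orientation: [-0.0, -0.001, 1.0, 0.0]
wrist_force: [1.7, 0.8, 2.0]
finger_gap: 0.0187
grip_force: 58.8
[ 0.13166068 -0.52224048 -0.04414757]
clock: 10.18
tcp_pos: [0.4736, 0.2447, 0.1572]
orientation: [-0.0, -0.001, 1.0, -0.0]
wrist_force: [2.7, 1.2, -0.5]
finger_gap: 0.0187
grip_force: 58.8
[ 0.12862376 -0.6703432  -0.02903228]
```

```bash
python3 -m jog '[[1,-0.001,0.0003,0,0],[1,0,0,0,0],[1,0,0,0,0]]'; python3 -c "
from workcell import env; print(env.get_state()['ft_torque'])"
python3 -m jog '[[1,-0.0005,0,0.0015,0],[1,0,0,0.001,0],[1,0,0,0,0],[1,0,0,0,0]]'; python3 -c "
from workcell import env; print(env.get_state()['ft_torque'])"
```

```text
clock: 10.43
tcp_pos: [0.4742, 0.2449, 0.1572]
orientation: [-0.001, -0.001, 1.0, -0.0]
wrist_force: [1.9, 0.5, -0.6]
finger_gap: 0.0187
grip_force: 58.8
[-0.07440181 -0.22499309 -0.04058215]
clock: 10.77
tcp_pos: [0.4748, 0.245, 0.1548]
orientation: [-0.0, -0.001, 1.0, -0.0]
wrist_force: [-0.4, 1.0, -0.6]
finger_gap: 0.0183
grip_force: 58.8
[-0.03984601  0.02971672  0.00661885]
```

```bash
python3 -m jog '[[1,0,0,0.001,0],[1,0,0,0.001,0],[1,0,0,0,0],[1,0,0,0,0]]'
python3 -m jog '[[1,0,0,0.001,0],[1,0,0,0.001,0],[1,0,0,0,0],[1,0,0,0,0]]'
python3 -m jog '[[1,0,0,0.001,0],[1,0,0,0.001,0],[1,0,0,0,0],[1,0,0,0,0]]'
```

```text
clock: 11.1
tcp_pos: [0.4752, 0.245, 0.153]
orientation: [-0.0, -0.001, 1.0, 0.0]
wrist_force: [-0.0, -0.4, -0.7]
finger_gap: 0.0186
grip_force: 58.8
clock: 11.43
tcp_pos: [0.4752, 0.2451, 0.151]
orientation: [-0.0, -0.001, 1.0, 0.0]
wrist_force: [-0.4, -0.2, -0.1]
finger_gap: 0.0187
grip_force: 58.8
clock: 11.77
tcp_pos: [0.4752, 0.245, 0.149]
orientation: [-0.0, -0.001, 1.0, 0.0]
wrist_force: [0.2, -0.1, -0.8]
finger_gap: 0.0186
grip_force: 58.8
```

```bash
python3 -m jog '[[1,0,0,0.001,0],[1,0,0,0.001,0],[1,0,0,0,0],[1,0,0,0,0]]'
python3 -m jog '[[1,0,0,0.001,0],[1,0,0,0.001,0],[1,0,0,0,0],[1,0,0,0,0]]'
python3 -m jog '[[1,0,0,0.001,0],[1,0,0,0,0],[1,0,0,0,0]]'
```

```text
clock: 12.1
tcp_pos: [0.4752, 0.2451, 0.147]
orientation: [-0.0, -0.001, 1.0, 0.0]
wrist_force: [-0.0, -0.6, -1.4]
finger_gap: 0.0187
grip_force: 58.8
clock: 12.43
tcp_pos: [0.4752, 0.2451, 0.145]
orientation: [-0.0, -0.001, 1.0, 0.0]
wrist_force: [-0.0, -0.6, -0.2]
finger_gap: 0.0188
grip_force: 58.8
clock: 12.68
tcp_pos: [0.4752, 0.2451, 0.1441]
orientation: [-0.0, -0.001, 1.0, 0.0]
wrist_force: [0.7, 0.5, -0.7]
finger_gap: 0.0191
grip_force: 58.8
```

```bash
python3 -m jog '[[1,0,0,0.001,0],[1,0,0,0,0],[1,0,0,0,0]]'
python3 -m jog '[[1,0,0,0.001,0],[1,0,0,0,0],[1,0,0,0,0]]'
python3 -m jog '[[1,0,0,0.001,0],[1,0,0,0,0],[1,0,0,0,0]]'
python3 -m jog '[[1,0,0,0.001,0],[1,0,0,0,0],[1,0,0,0,0]]'
```

```text
clock: 12.93
tcp_pos: [0.4752, 0.2451, 0.1431]
orientation: [-0.0, -0.001, 1.0, 0.0]
wrist_force: [-0.1, 0.2, -0.4]
finger_gap: 0.0185
grip_force: 58.8
clock: 13.18
tcp_pos: [0.4752, 0.245, 0.142]
orientation: [-0.0, -0.001, 1.0, 0.0]
wrist_force: [0.7, -0.4, 0.6]
finger_gap: 0.0182
grip_force: 58.8
clock: 13.43
tcp_pos: [0.4752, 0.2451, 0.141]
orientation: [-0.0, -0.001, 1.0, 0.0]
wrist_force: [-0.3, -0.6, -0.6]
finger_gap: 0.0185
grip_force: 58.8
clock: 13.68
tcp_pos: [0.4752, 0.2451, 0.14]
orientation: [-0.0, -0.001, 1.0, 0.0]
wrist_force: [-0.1, -0.6, -1.2]
finger_gap: 0.0189
grip_force: 58.8
```

```bash
python3 - <<'E'
from h import *
s=env.get_state()
snap('wrist','w6'); snap('scene','s6')
r=load('s6'); u=proj(r,s['tcp_pos']); print(u)
a=crop('s6',int(u[0])-30,int(u[1])-40,60,100,5,0); b=crop('w6',200,150,250,250,2,0)
cv2.imwrite('pics/c6.png',np.hstack([a,b]))
E
```

```text
[346.53795646 127.54027217]
```

View pics/c6.png

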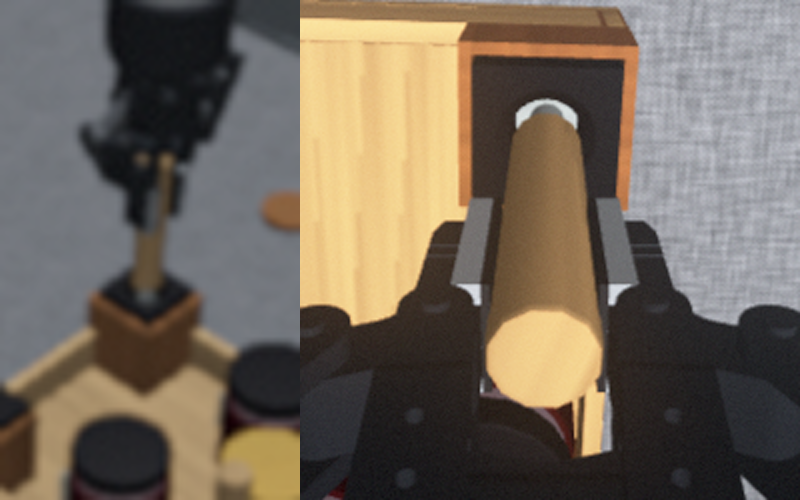

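The foot is inside the mouth. The shoulder ring is now partly cut off by the hole edge at crop (546,98), and the scene view shows the steel neck at the mouth. The jaws are still below the tip, so I keep going down gently.

```bash
python3 -m jog '[[1,0,0,0.001,0],[1,0,0,0,0],[1,0,0,0,0]]'
python3 -m jog '[[1,0,0,0.001,0],[1,0,0,0,0],[1,0,0,0,0]]'
python3 -m jog '[[1,0,0,0.001,0],[1,0,0,0,0],[1,0,0,0,0]]'
python3 -m jog '[[1,0,0,0.001,0],[1,0,0,0,0],[1,0,0,0,0]]'
```

```text
clock: 14.03
tcp_pos: [0.4753, 0.2451, 0.139]
orientation: [-0.0, -0.001, 1.0, 0.0]
wrist_force: [-0.2, -0.0, -0.1]
finger_gap: 0.0188
grip_force: 58.8
clock: 14.28
tcp_pos: [0.4752, 0.245, 0.138]
orientation: [-0.0, -0.001, 1.0, -0.0]
wrist_force: [-0.2, -0.3, -0.9]
finger_gap: 0.0189
grip_force: 58.8
clock: 14.53
tcp_pos: [0.4753, 0.2451, 0.1371]
orientation: [0.0, -0.001, 1.0, 0.0]
wrist_force: [-0.0, 0.2, 0.3]
finger_gap: 0.0188
grip_force: 58.8
clock: 14.78
tcp_pos: [0.4754, 0.2451, 0.1363]
orientation: [0.0, -0.001, 1.0, 0.0]
wrist_force: [-0.1, 0.8, 0.5]
finger_gap: 0.0187
grip_force: 58.8
```

```bash
python3 -m jog '[[1,0,0,0.001,0],[1,0,0,0,0],[1,0,0,0,0]]'
python3 -m jog '[[1,0,0,0.001,0],[1,0,0,0,0],[1,0,0,0,0]]'
python3 -m jog '[[1,0,0,0.001,0],[1,0,0,0,0],[1,0,0,0,0]]'
python3 -m jog '[[1,0,0,0.001,0],[1,0,0,0,0],[1,0,0,0,0]]'
```

```text
clock: 15.03
tcp_pos: [0.4755, 0.2451, 0.1354]
orientation: [0.0, -0.001, 1.0, 0.0]
wrist_force: [0.1, 0.1, 2.8]
finger_gap: 0.0185
grip_force: 58.9
clock: 15.28
tcp_pos: [0.4754, 0.2452, 0.1342]
orientation: [0.0, -0.001, 1.0, 0.0]
wrist_force: [-0.0, 0.3, 3.0]
finger_gap: 0.0185
grip_force: 58.9
clock: 15.53
tcp_pos: [0.4753, 0.2452, 0.1331]
orientation: [0.0, -0.001, 1.0, 0.0]
wrist_force: [0.2, 0.6, 2.6]
finger_gap: 0.0184
grip_force: 58.9
clock: 15.78
tcp_pos: [0.4752, 0.2451, 0.132]
orientation: [-0.0, -0.001, 1.0, 0.0]
wrist_force: [-0.2, 0.0, 3.5]
finger_gap: 0.0187
grip_force: 58.9
```

```bash
python3 -m jog '[[1,0,0,0.001,0],[1,0,0,0.001,0],[1,0,0,0,0],[1,0,0,0,0]]'
python3 -m jog '[[1,0,0,0.001,0],[1,0,0,0.001,0],[1,0,0,0,0],[1,0,0,0,0]]'
python3 -m jog '[[1,0,0,0.001,0],[1,0,0,0.001,0],[1,0,0,0,0],[1,0,0,0,0]]'
python3 -m jog '[[1,0,0,0.001,0],[1,0,0,0,0],[1,0,0,0,0]]'
```

```text
clock: 16.12
tcp_pos: [0.4752, 0.2451, 0.13]
orientation: [-0.0, -0.001, 1.0, 0.0]
wrist_force: [0.0, 1.0, 3.1]
finger_gap: 0.0187
grip_force: 58.9
clock: 16.45
tcp_pos: [0.4752, 0.2451, 0.128]
orientation: [-0.0, -0.001, 1.0, 0.0]
wrist_force: [-0.1, 0.3, 4.1]
finger_gap: 0.0186
grip_force: 59.0
clock: 16.78
tcp_pos: [0.475, 0.245, 0.1256]
orientation: [-0.0, -0.001, 1.0, -0.0]
wrist_force: [0.7, -0.2, 0.6]
finger_gap: 0.0188
grip_force: 58.9
clock: 17.03
tcp_pos: [0.4753, 0.245, 0.1251]
orientation: [-0.0, -0.001, 1.0, -0.0]
wrist_force: [0.0, -0.2, 1.0]
finger_gap: 0.0185
grip_force: 58.9
```

```bash
python3 -m jog '[[1,0,0,0.001,0],[1,0,0,0,0],[1,0,0,0,0]]'
python3 -m jog '[[1,0,0,0.001,0],[1,0,0,0,0],[1,0,0,0,0]]'
python3 -m jog '[[1,0,0,0.001,0],[1,0,0,0,0],[1,0,0,0,0]]'
python3 -m jog '[[1,0,0,0.001,0],[1,0,0,0,0],[1,0,0,0,0]]'
```

```text
clock: 17.28
tcp_pos: [0.4753, 0.245, 0.1242]
orientation: [0.0, -0.001, 1.0, 0.0]
wrist_force: [0.2, -0.1, 1.5]
finger_gap: 0.0188
grip_force: 58.9
clock: 17.53
tcp_pos: [0.4753, 0.2451, 0.1231]
orientation: [0.0, -0.001, 1.0, 0.0]
wrist_force: [0.4, 0.4, 1.6]
finger_gap: 0.0186
grip_force: 58.9
clock: 17.78
tcp_pos: [0.4752, 0.2451, 0.122]
orientation: [-0.0, -0.001, 1.0, 0.0]
wrist_force: [-0.7, 0.3, 1.5]
finger_gap: 0.0189
grip_force: 58.9
clock: 18.03
tcp_pos: [0.4752, 0.2451, 0.121]
orientation: [-0.0, -0.001, 1.0, 0.0]
wrist_force: [-0.3, 0.6, 1.9]
finger_gap: 0.0187
grip_force: 58.9
```

```bash
python3 -m jog '[[1,0,0,0.001,0],[1,0,0,0,0],[1,0,0,0,0]]'
python3 -m jog '[[1,0,0,0.001,0],[1,0,0,0,0],[1,0,0,0,0]]'
python3 -m jog '[[1,0,0,0.001,0],[1,0,0,0,0],[1,0,0,0,0]]'
python3 -m jog '[[1,0,0,0.001,0],[1,0,0,0,0],[1,0,0,0,0]]'
```

```text
clock: 18.28
tcp_pos: [0.4752, 0.2451, 0.12]
orientation: [-0.0, -0.001, 1.0, 0.0]
wrist_force: [1.6, 0.9, 1.7]
finger_gap: 0.0186
grip_force: 58.9
clock: 18.53
tcp_pos: [0.4748, 0.2449, 0.1186]
orientation: [-0.001, -0.001, 1.0, -0.0]
wrist_force: [0.1, -0.0, -0.9]
finger_gap: 0.0186
grip_force: 58.9
clock: 18.78
tcp_pos: [0.4751, 0.245, 0.1179]
orientation: [-0.0, -0.001, 1.0, -0.0]
wrist_force: [0.7, 0.5, -1.8]
finger_gap: 0.0185
grip_force: 58.9
clock: 19.03
tcp_pos: [0.4752, 0.2451, 0.117]
orientation: [-0.0, -0.001, 1.0, 0.0]
wrist_force: [-0.1, -0.4, -1.1]
finger_gap: 0.0186
grip_force: 58.9
```

It snapped at TCP z ≈ 0.119: the force dropped to the post's weight alone. I continue gently to the floor.

```bash
python3 -m jog '[[1,0,0,0.001,0],[1,0,0,0,0],[1,0,0,0,0]]'
python3 -m jog '[[1,0,0,0.001,0],[1,0,0,0,0],[1,0,0,0,0]]'
python3 -m jog '[[1,0,0,0.001,0],[1,0,0,0,0],[1,0,0,0,0]]'
```

```text
clock: 19.28
tcp_pos: [0.4752, 0.2451, 0.1161]
orientation: [-0.0, -0.001, 1.0, 0.0]
wrist_force: [0.2, 0.4, -0.2]
finger_gap: 0.0187
grip_force: 58.9
clock: 19.53
tcp_pos: [0.4754, 0.2451, 0.1154]
orientation: [0.0, -0.001, 1.0, 0.0]
wrist_force: [0.0, 0.1, 1.5]
finger_gap: 0.0184
grip_force: 58.9
clock: 19.78
tcp_pos: [0.4756, 0.2451, 0.1147]
orientation: [0.0, -0.001, 1.0, 0.0]
wrist_force: [-0.7, -0.4, 5.6]
finger_gap: 0.0186
grip_force: 59.3
```

```bash
python3 -m jog '[[1,0,0,-0.001,0],[1,0,0,-0.001,0],[1,0,0,0,0],[1,0,0,0,0]]'
python3 -m jog '[[1,0,0,-0.001,0],[1,0,0,-0.001,0],[1,0,0,0,0],[1,0,0,0,0]]'
python3 -m jog '[[1,0,0,-0.001,0],[1,0,0,0,0],[1,0,0,0,0]]'
```

```text
clock: 20.12
tcp_pos: [0.4751, 0.245, 0.1158]
orientation: [-0.0, -0.001, 1.0, -0.0]
wrist_force: [-0.1, 0.5, -0.5]
finger_gap: 0.0186
grip_force: 59.2
clock: 20.45
tcp_pos: [0.4753, 0.2451, 0.1181]
orientation: [0.0, -0.001, 1.0, 0.0]
wrist_force: [-0.2, 0.7, -0.9]
finger_gap: 0.0187
grip_force: 59.2
clock: 20.7
tcp_pos: [0.4753, 0.2451, 0.1192]
orientation: [0.0, -0.001, 1.0, 0.0]
wrist_force: [0.1, -0.2, -0.1]
finger_gap: 0.0182
grip_force: 59.2
```

```bash
python3 -m jog '[[1,0,0,-0.001,0],[1,0,0,0,0],[1,0,0,0,0]]'
python3 -m jog '[[1,0,0,-0.001,0],[1,0,0,0,0],[1,0,0,0,0]]'
```

```text
clock: 20.95
tcp_pos: [0.4751, 0.2451, 0.1199]
orientation: [-0.0, -0.001, 1.0, 0.0]
wrist_force: [0.2, -0.1, -2.8]
finger_gap: 0.0184
grip_force: 58.9
clock: 21.2
tcp_pos: [0.475, 0.245, 0.1206]
orientation: [-0.0, -0.001, 1.0, -0.0]
wrist_force: [1.4, 0.5, -6.7]
finger_gap: 0.0189
grip_force: 58.6
```

The play is taken up and the force is rising at about 4 N/mm. I now load it to about 13 N.

```bash
python3 -m jog '[[1,0,0,-0.001,0],[1,0,0,0,0],[1,0,0,0,0]]'
python3 -m jog '[[1,0,0,-0.0006,0],[1,0,0,0,0],[1,0,0,0,0]]'
```

```text
clock: 21.45
tcp_pos: [0.4749, 0.245, 0.1214]
orientation: [-0.001, -0.001, 1.0, -0.0]
wrist_force: [0.8, 1.1, -10.5]
finger_gap: 0.0188
grip_force: 58.8
clock: 21.7
tcp_pos: [0.4748, 0.2449, 0.1221]
orientation: [-0.001, -0.001, 1.0, -0.0]
wrist_force: [1.0, 2.4, -13.3]
finger_gap: 0.0188
grip_force: 58.9
```

```bash
for i in 1 2 3; do python3 -m jog '[[1,0,0,0,0],[1,0,0,0,0],[1,0,0,0,0],[1,0,0,0,0],[1,0,0,0,0]]' | egrep 'clock|force|tcp'; done
```

```text
clock: 22.12
tcp_pos: [0.4749, 0.245, 0.1224]
wrist_force: [1.1, -0.2, -15.3]
grip_force: 58.9
clock: 22.53
tcp_pos: [0.475, 0.245, 0.1226]
wrist_force: [1.3, 0.6, -16.5]
grip_force: 58.9
clock: 22.95
tcp_pos: [0.4751, 0.245, 0.1226]
wrist_force: [0.5, 0.3, -16.6]
grip_force: 58.9
```

The clip holds, but the pull crept up to 16.6 N as the arm converged. I ease back to about 13 N and hold a steady second there.

```bash
python3 -m jog '[[1,0,0,0.0006,0],[1,0,0,0,0],[1,0,0,0,0],[1,0,0,0,0],[1,0,0,0,0]]'| egrep 'clock|force|tcp'; for i in 1 2 3; do python3 -m jog '[[1,0,0,0,0],[1,0,0,0,0],[1,0,0,0,0],[1,0,0,0,0],[1,0,0,0,0]]' | egrep 'clock|wrist_force|tcp'; done
```

```text
clock: 23.37
tcp_pos: [0.4752, 0.245, 0.1222]
wrist_force: [-0.7, -0.6, -13.2]
grip_force: 58.9
clock: 23.78
tcp_pos: [0.4753, 0.245, 0.1221]
wrist_force: [-1.3, 0.1, -13.3]
clock: 24.2
tcp_pos: [0.4753, 0.245, 0.1221]
wrist_force: [-1.2, -0.5, -12.9]
clock: 24.62
tcp_pos: [0.4753, 0.2451, 0.1222]
wrist_force: [-0.2, -0.6, -13.1]
```

A steady 13 N was held for over a second. Now I lower it back onto the floor and release.

```bash
python3 -m jog '[[1,0,0,0.0015,0],[1,0,0,0.0015,0],[1,0,0,0.0015,0],[1,0,0,0.0013,0],[1,0,0,0,0]]'
python3 -m jog '[[1,0,0,0,0],[1,0,0,0.0004,0],[1,0,0,0,0],[1,0,0,0,0]]'
python3 -m jog '[[0.6,0,0,0,0],[0.4,0,0,0,0],[0.2,0,0,0,0],[0,0,0,0,0],[0,0,0,0,0]]'
python3 -m jog '[[0,0,0,0,0],[0,0,0,0,0],[0,0,0,0,0]]'
```

```text
clock: 25.03
tcp_pos: [0.4763, 0.2455, 0.1174]
orientation: [0.001, -0.001, 1.0, 0.001]
wrist_force: [-1.3, -0.8, -0.6]
finger_gap: 0.0186
grip_force: 60.1
clock: 25.37
tcp_pos: [0.4759, 0.2453, 0.1162]
orientation: [0.001, -0.001, 1.0, 0.0]
wrist_force: [-0.5, -0.3, 0.3]
finger_gap: 0.0185
grip_force: 60.1
clock: 25.78
tcp_pos: [0.4754, 0.2451, 0.1159]
orientation: [0.0, -0.001, 1.0, 0.0]
wrist_force: [-0.2, -0.6, 0.9]
finger_gap: 0.0425
grip_force: 0.0
clock: 26.03
tcp_pos: [0.4753, 0.2451, 0.1159]
orientation: [0.0, -0.001, 1.0, 0.0]
wrist_force: [-0.8, -0.2, -0.6]
finger_gap: 0.0422
grip_force: 0.0
```

```bash
python3 -m jog '[[0,0,0,-0.01,0],[0,0,0,-0.02,0],[0,0,0,-0.03,0],[0,0,0,-0.035,0],[0,0,0,-0.035,0]]'
python3 -m jog '[[0,0.03,0,0,0],[0,0.03,0,0,0],[0,0,0,0,0],[0,0,0,0,0],[0,0,0,0,0]]'
python3 - <<'E'
from h import *
snap('wrist','w7'); snap('scene','s7'); snap('top','t7')
r=load('s7'); p=proj(r,[.472,.244,.10]).astype(int)
a=crop('s7',p[0]-40,p[1]-50,120,110,4,0); b=crop('t7',220,130,80,110,4,0); 
cv2.imwrite('pics/c7.png',np.hstack([a,b]))
w=load('w7'); print(at_z(load('t7'),240,226,.151))
E
```

```text
clock: 26.45
tcp_pos: [0.4746, 0.2449, 0.2477]
orientation: [-0.0, -0.001, 1.0, -0.0]
wrist_force: [0.7, 0.5, 0.9]
finger_gap: 0.0425
grip_force: 0.0
clock: 26.87
tcp_pos: [0.4157, 0.2452, 0.2467]
orientation: [0.001, -0.001, 1.0, 0.0]
wrist_force: [0.0, 0.2, 0.4]
finger_gap: 0.0424
grip_force: 0.0
[0.46841453 0.22304257 0.151     ]
```

View pics/c7.png

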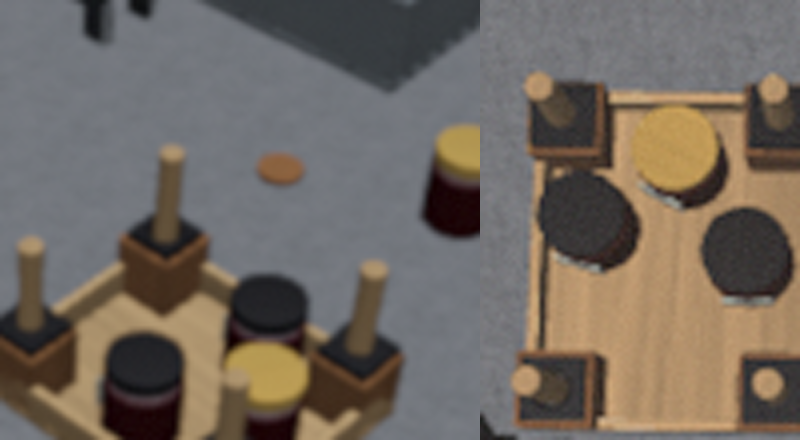

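The post stands upright in its corner at scene crop (170,195), as tall as the other three. The jars and the token are undisturbed and the gripper is clear, so I'm handing in.

```bash
python3 -c "
from workcell import env; print(env.hand_in())"
```

```text
the job is handed in; nothing more can be done
None
```

The spare post is snapped home and upright in the corner socket, it held a steady tug of about 13 N for over a second (16.6 N at most), and it has been released; the job is handed in, and the judging result was not shown.

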